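# Lock the filing block into its bench mount

## Task

Draw the blue keyhole plate out of its wooden cover by the red tab and let go of it lying flat on the bench. Then take it by its wooden block, lower its two keyholes over the two stud heads of the dark mounting base, with the red tab towards the grey nest, and slide it towards the nest until the brass catch springs up behind it; let go. Leave the steel block, the white ring cone and the doming block where they are.

Things in the scene. Friction and masses are not known exactly. Their poses are not given: they have to be found in the camera images.
- plate: loose blue metal plate 156 (x) x 80 (y) x 8 (all sizes here in mm), about 0.32 kg; origin at the centre of its underside, +x towards its red tab. Two through keyholes on y=0: round ends 30 wide at x=+56 and x=-40, each tapering into a 14 wide slot that runs towards -x and ends 31 mm from the round end's centre. Centre of mass about x=+10
- plate_tab (a point): middle of the red tab sleeve, which spans plate x 82..120, 26 wide (y), z 0..18 from the plate's underside; grip across y; point at x=104, z=9; axes as the plate
- plate_block (a point): middle of the wooden block on the plate's centre: 44 (x) x 24 (y), from z=8 to z=38 above the plate's underside; grip across y from above; point at x=0, y=0, z=23; axes as the plate
- cubby: fixed low wooden cover, x -75..+65, 116 wide, top at z=56; no floor: the plate lies on the bench itself. Origin on the bench, +x straight out of the open mouth, which is at x=+65; inside 96 wide, 48 high. The plate starts inside with its +x out of the mouth, red tab in the open
- base: fixed dark wooden mounting base, board x -115..+142, 104 wide, 12 high; origin at its underside, +x towards the grey nest. Steel studs on y=0 at x=+31 and x=-65: shank 9 thick, head 20 wide with tapered top, z 22 to 29. Nest: end wall at x=128, side walls x 94..128, 38 apart, top z=40; it takes the red tab and leaves no room for fingers beside it
- base_drop (a point): point on the board's top (base x=-25, y=0, z=12): with the plate's origin above here and its +x along the base's +x, the keyholes' round ends are over the heads (about 4 mm play all round) and it can go straight down to the board; axes as the base
- base_home (a point): point on the board's top (base x=0, y=0, z=12) where the locked plate's origin stands, its +x along the base's +x; reached by sliding 25 mm along +x from base_drop; the slots end on the shanks at 1.5 mm past it; axes as the base
- catch (a joint): brass spring catch in the base, 24 wide, at base x -88..-80, y=0: 0 = up (4 mm above the board), about 0.004 = pressed flush by the plate on it (about 1 N). It springs up behind the plate's rear edge once the plate's origin is less than 2 mm short of base_home, and locks it
- steel_block: loose flat polished steel block 64x64x20, bystander; origin centre of underside
- ring_cone: loose white porcelain cone, 46 wide, 100 high, bystander; origin centre of underside
- doming_block: loose steel cube 42x42x42 with round hollows, bystander; origin centre of underside

How it is judged:
On the way, in this order (a step that is already met when the one before it is completed fails the run):
1. the plate is wholly out of the cover, lies flat on the bench and is let go (horizontal distance between plate and cubby above 0.138 m and height (world z) of plate below 0.004 m and angle between plate's own z axis and vertical below 0.04 rad and contact force between the fingers and plate below 0.2 N and linear speed of plate below 0.02 m/s), for 0.2 s.
2. the plate is down on the base with both stud heads through its keyholes (z of plate in the frame of base between 0.009 and 0.0155 m and x of plate in the frame of base between -0.036 and 0.005 m and y of plate in the frame of base between -0.008 and 0.008 m and angle between plate's own z axis and vertical below 0.06 rad), for 0.1 s.
At the end, for the whole second after the job is handed in: The plate lies flat on the base (underside within about 3 mm of the board's top, tilt under 0.05 rad), at its locked place within 3.5 mm along and 5 mm across the base, in line within 0.09 rad, with the catch up behind it (joint under 1.5 mm), at rest and released (x of plate in the frame of base between -0.0035 and 0.004 m and y of plate in the frame of base between -0.005 and 0.005 m and z of plate in the frame of base between 0.0095 and 0.015 m and angle between the x axis of plate and the x axis of base, either way round below 0.09 rad and angle between plate's own z axis and vertical below 0.05 rad and value of joint catch below 0.0015 m and linear speed of plate below 0.01 m/s and contact force between the fingers and plate below 0.2 N); the robot touches nothing.
It fails at once if the flat steel block is shifted by more than 30 mm (distance of steel_block from where it was at the start of the episode above 0.03 m).
It fails at once if the white ring cone is shifted by more than 30 mm (distance of ring_cone from where it was at the start of the episode above 0.03 m).
It fails at once if the steel doming block is shifted by more than 30 mm (distance of doming_block from where it was at the start of the episode above 0.03 m).
It also fails if it takes over 51 s, if anything falls off the work surface, if the arm or the gripper's body presses on something with over 40 N, if the wrist force passes 120 N, or if a joint passes its speed limit or range.

## Robot

A 6-joint arm with a two-finger parallel gripper is mounted at the origin on a cart in front of the work surface, level with it; the furniture and walls round the work are solid. World frame = base frame: x ahead of the robot, y to its left, z up, the work surface at z = 0. Lengths are in m, angles in rad, forces in N, time in s.
With the tool pointing down it reaches from about 0.35 to 0.775 m from the base axis. Payload 7.3 kg.
Tool frame: the origin (TCP) lies at the centre of the arm's flange, where the gripper is bolted on; the fingertips stand 178 mm ahead of it and the grasp point (between the pads) lies 159 mm ahead of it; z points along the fingers, y is the line along which they close (so a half turn about z gives the same grasp; the last joint's range is limited). The gripper opens to 92 mm and grips with 3 to 60 N. Pads are 19 mm wide; open, the fingers measure 130 mm over their backs; the gripper's body (75 mm by 190 mm) begins 47 mm behind the grasp point.
Start: joints at [1.184, 0.342, 1.524, -0, 1.275, -0.146], TCP at [0.125, 0.51, 0.405] pointing down, gripper open.
Joint ranges: [-2.53, 2.53], [-0.77, 2.02], [0.04, 2.7], [-1, 4.14], [0.28, 2.66], [-3.11, 3.11]. Speed limits (rad/s): [2.57, 2.57, 3.14, 3.14, 3.14, 3.14].

## Interface

Orientations are given as [roll, pitch, yaw] about the fixed x, y, z axes, in that order (R = Rz(yaw) Ry(pitch) Rx(roll)).
In Python, from cell import telemetry, vision, ticket gives the robot as it stands.
- The arm moves only by the shell command python3 -m crank 'ROWS' [FORCE]. ROWS is JSON, a list of rows, each a list of 5 numbers: the gripper command: -1 is shut, 1 is fully open, values between are in proportion, then the shift along the tool's x, y, z in mm, then the turn about the tool's z in rad. In form: [[fingers, dx, dy, dz, roll], ...]. A call has 1 to 12 rows; each row is the pose to reach, as a shift and turn from the pose commanded when the call began, along the tool's axes at that moment; what a row does not reach only later rows make up. A row lasts 1/12 s, in which the tool goes at most 41.7 mm and 7.16 degrees, less where a joint would pass 70% of its speed; a pose out of reach is approached as far as the arm can. A call with a gripper value outside its range is refused whole. The fingers move at their own pace and stop on an object; FORCE is the grip in N (left out, the last holds). Time passes only in rows, so rows that repeat a pose let the fingers close. It gives the time, the measured TCP pose, the force, the opening and the grip force at its end, in the units of the state.
- telemetry.observe(): the state, without advancing time (a new reading comes with each control period).
- vision.read_camera(name): name is "side" or "top"; returns (picture, depth): 480x640x3 uint8, red, green, blue; 480x640 float32, m along the optical axis (not along the pixel's ray), 0 where there is no reading.
- vision.get_calibration(name): a dict with "camera_matrix" (3x3 intrinsics, pixels), "rvec" (rotation vector, rad) and "tvec" (3), from world to camera coordinates, as OpenCV has them. Camera axes: x right, y down, z forward; pixel columns grow to the right and rows downward; lengths in m; the calibration is good to about 2 mm. A picture is of the moment at which its call begins. get_calibration takes no time and is no camera call.
- ticket.hand_in(): hands the job in; it is judged then, once.
The state is a dict: "time": time; "qpos": joint angles; "qvel": joint speeds; "joint_efforts": joint torques, N m; "tool_pos": TCP position; "tool_rot": TCP orientation; "contact_force": force on the tool from outside, world axes, zero at the start; "torque": the same for the moment, N m; "opening": finger opening in m; "grip_force": force on a finger pad.
Only numpy, scipy, OpenCV 4.12 (cv2) and the standard library are available. Lean on these libraries where they do the work, as an engineer would, in place of code of your own. Each camera call takes 0.05 s, during which the arm holds its last target. There are 200 camera calls.

## Working session

There is one attempt and no reset: what is moved stays moved. The work goes in short steps, Python scripts to look and compute and a shell command to move; the robot and the scene stay as the last step left them, time stands still between calls to the robot, and variables do not carry over. Pictures are saved under pics/ and viewed, at most 10 in all, crops included, and the job is handed in when it is done.

```bash
ls; mkdir -p pics; cat > h.py <<'E'
import numpy as np, cv2
from cell import telemetry, vision, ticket
from scipy.spatial.transform import Rotation as R
def cam(n):
    p,d=vision.read_camera(n); c=vision.get_calibration(n)
    K=np.array(c["camera_matrix"]);Rm=cv2.Rodrigues(np.array(c["rvec"],float))[0];t=np.array(c["tvec"],float).ravel()
    v,u=np.mgrid[:480,:640]
    P=np.stack([(u-K[0,2])/K[0,0]*d,(v-K[1,2])/K[1,1]*d,d],-1)
    W=(P-t)@Rm; W[d==0]=np.nan
    return p,d,W
def save(n,p): cv2.imwrite("pics/"+n+".png",cv2.cvtColor(p,cv2.COLOR_RGB2BGR))
E
python3 - <<'E'
from h import *
for n in("top","side"):
    p,d,W=cam(n); save(n+"0",p); np.savez(n+"0.npz",p=p,W=W)
s=telemetry.observe(); print(s["time"],s["tool_pos"],s["tool_rot"],s["opening"])
E
```

```text
pics
0.1 [0.12513793 0.50973777 0.40408693] [-3.14015590e+00 -1.97380101e-04  2.90080207e+00] 0.09198880724659646
```

View pics/top0.png

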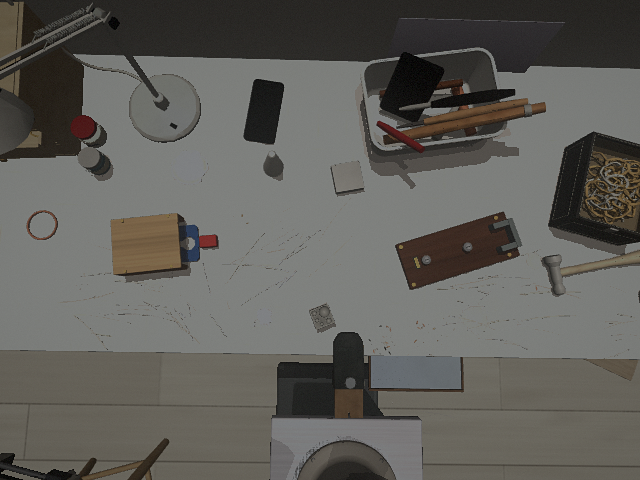

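View pics/side0.png

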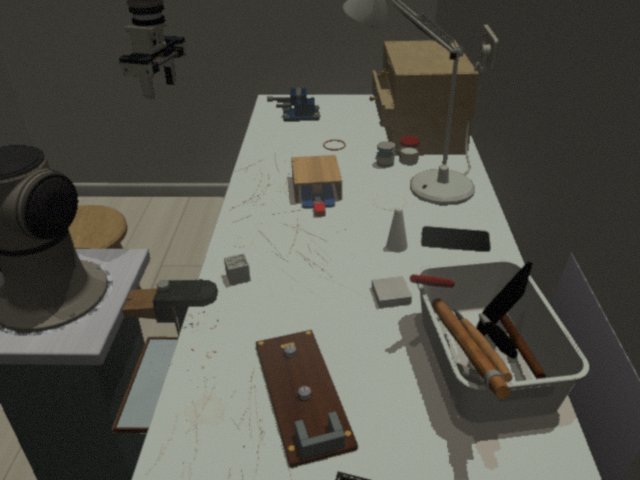

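The top view shows the cover at about (148,244), the red tab at (208,241) and the base at (458,250), with studs near (427,260) and (468,247) and the nest at (508,235). The bystanders are the cone (273,162), steel block (347,177) and doming block (322,317). Next I'll turn these pixels into positions.

```bash
cat >> h.py <<'E'
def red(p,W):
    h=cv2.cvtColor(p,cv2.COLOR_RGB2HSV); q=p.astype(int)
    return (q[...,0]>90)&(q[...,1]<0.45*q[...,0])&(q[...,2]<0.45*q[...,0])
def blue(p,W):
    q=p.astype(int); return (q[...,2]>1.6*q[...,0])&(q[...,2]>50)&(q[...,2]>1.2*q[...,1])
def rect(P): # centre, size, angle of long side
    (c,s,a)=cv2.minAreaRect((P[:,:2]*1000).astype(np.float32)); 
    if s[0]<s[1]: s=s[::-1];a+=90
    return np.round(c,1),np.round(s,1),round((a+90)%180-90,1)
E
python3 - <<'E'
from h import *
a=np.load("top0.npz");p,W=a["p"],a["W"]
def box(m,b):
    k=np.zeros(m.shape,bool);k[b[1]:b[3],b[0]:b[2]]=1;return m&k&~np.isnan(W[...,2])
z=W[...,2]
for n,m,b in [("tab",red(p,W),(180,220,230,260)),("tabtop",red(p,W)&(z>.01),(180,220,230,260)),("blue",blue(p,W),(170,210,210,275)),("cubbytop",z>.048,(90,195,195,290)),
  ("base",(z>.006)&(z<.018),(385,200,530,300)),("nest",z>.033,(485,205,530,265)),("studs1",z>.022,(415,250,440,270)),("studs2",z>.022,(455,235,480,258)),
  ("cone",z>.02,(255,140,290,185)),("steel",z>.01,(325,155,370,200)),("dome",z>.02,(300,295,345,340))]:
    m=box(m,b);P=W[m]; print(n,m.sum(),P.mean(0).round(4),P[:,2].max().round(3),*rect(P))
E
```

```text
tab 179 [0.5177 0.309  0.018 ] 0.023 [517.2 309.2] [35.4 23.8] -83.6
tabtop 179 [0.5177 0.309  0.018 ] 0.023 [517.2 309.2] [35.4 23.8] -83.6
blue 306 [0.5145 0.3424 0.0082] 0.013 [514.  343.6] [79.7 26.4] 5.3
cubbytop 3757 [0.504  0.4289 0.0561] 0.062 [505.1 429.7] [141.2 116.5] -82.6
base 4944 [ 0.5058 -0.2321  0.0118] 0.018 [ 502.  -221.2] [298.  105.3] -71.9
nest 380 [ 0.5419 -0.342   0.0392] 0.044 [ 540.6 -337.4] [63.9 48.8] 17.8
studs1 66 [ 0.4848 -0.165   0.027 ] 0.032 [ 485.2 -165.9] [17.6 17.5] -89.8
studs2 64 [ 0.5137 -0.2555  0.0273] 0.031 [ 513.9 -256.2] [18.6 17.8] -70.7
cone 300 [0.682  0.1698 0.0602] 0.103 [683.3 171.3] [38.4 25.4] -85.5
steel 832 [0.6665 0.0059 0.0198] 0.027 [667.6   5.5] [64.8 64.2] 11.4
dome 420 [0.3598 0.0595 0.0397] 0.046 [345.3  51.1] [81.1 45.8] 31.3
```

```bash
cat >> h.py <<'E'
def go(x,y,ztip,phi):
    """shift/turn to bring the fingertips to x,y,ztip with the tool's x along phi (mod pi)"""
    s=telemetry.observe(); M=R.from_euler("xyz",s["tool_rot"])
    d=M.inv().apply(np.array([x,y,ztip+.178])-s["tool_pos"])*1000
    t=-(phi-s["tool_rot"][2]); t=(t+np.pi/2)%np.pi-np.pi/2
    print("shift",d.round(1),"roll",round(t,3),"t",round(s["time"],2),"z",s["tool_pos"].round(4) if hasattr(s["tool_pos"],"round") else s["tool_pos"],s["opening"],s["grip_force"])
E
python3 -c "
from h import *
go(.518,.306,.06,-1.457)"
```

```text
shift [-430.1 -103.9  166.2] roll 1.216 t 0.1 z [0.1251 0.5097 0.4041] 0.09198880724659646 0.0
```

```bash
python3 -m crank '[[1,-430,-104,100,1.216],[1,-430,-104,100,1.216],[1,-430,-104,100,1.216],[1,-430,-104,100,1.216],[1,-430,-104,100,1.216],[1,-430,-104,100,1.216],[1,-430,-104,100,1.216],[1,-430,-104,100,1.216],[1,-430,-104,100,1.216],[1,-430,-104,100,1.216],[1,-430,-104,100,1.216],[1,-430,-104,100,1.216]]' 20
python3 -c "
from h import *
go(.518,.306,.004,-1.457)"
```

```text
time: 1.1
tool_pos: [0.5226, 0.3025, 0.3023]
tool_rot: [-3.141, 0.002, 1.679]
contact_force: [-0.3, -1.5, 0.0]
opening: 0.0923
grip_force: 0.0
shift [  4.2  -4.2 120.2] roll -0.005 t 1.1 z [0.5226 0.3025 0.3023] 0.09228140289817105 0.0
```

```bash
python3 -m crank '[[1,0,0,40,0],[1,0,0,80,0],[1,0,0,105,0],[1,0,0,118,0],[1,0,0,118,0]]'
python3 -c "
from h import *
go(.518,.306,.004,-1.457)"
```

```text
time: 1.52
tool_pos: [0.5163, 0.3059, 0.1828]
tool_rot: [-3.134, 0.002, 1.685]
contact_force: [-0.1, -0.7, -0.3]
opening: 0.0915
grip_force: 0.0
shift [-0.1  1.7  0.8] roll 0.001 t 1.52 z [0.5163 0.3059 0.1828] 0.09150655892011826 0.0
```

```bash
python3 -m crank '[[-1,0,1.5,0,0],[-1,0,1.5,0,0],[-1,0,1.5,0,0],[-1,0,1.5,0,0],[-1,0,1.5,0,0],[-1,0,1.5,0,0],[-1,0,1.5,0,0],[-1,0,1.5,0,0],[-1,0,1.5,0,0]]' 25
python3 -c "
from h import *
go(.518,.306,.004,-1.457)
go(.518+.113*.155,.306-.994*.155,.004,-1.457)"
```

```text
time: 2.27
tool_pos: [0.5195, 0.3065, 0.1868]
tool_rot: [3.141, -0.0, 1.685]
contact_force: [0.2, -0.8, -1.2]
opening: 0.0361
grip_force: 0.0
shift [-0.3 -1.5  4.8] roll 0.0 t 2.27 z [0.5195 0.3065 0.1868] 0.036087220480062174 0.0
shift [-155.4   -1.6    4.8] roll 0.0 t 2.27 z [0.5195 0.3065 0.1868] 0.036087220480062174 0.0
```

```bash
python3 -m crank '[[-1,0,0,0,0],[-1,0,0,0,0],[-1,0,0,0,0],[-1,0,0,0,0]]' 
python3 -c "
from h import *
go(.518,.306,.004,-1.457)
go(.518+.113*.155,.306-.994*.155,.004,-1.457)"
```

```text
time: 2.6
tool_pos: [0.5195, 0.3065, 0.1867]
tool_rot: [3.141, -0.0, 1.685]
contact_force: [0.2, 0.6, -0.7]
opening: 0.0254
grip_force: 25.0
shift [-0.3 -1.6  4.7] roll -0.0 t 2.6 z [0.5195 0.3065 0.1867] 0.02541744559556052 24.994984567165375
shift [-155.4   -1.7    4.7] roll -0.0 t 2.6 z [0.5195 0.3065 0.1867] 0.02541744559556052 24.994984567165375
```

```bash
python3 -m crank '[[-1,-10,0,0,0],[-1,-25,0,0,0],[-1,-42,0,0,0],[-1,-60,0,0,0],[-1,-78,0,0,0],[-1,-96,0,0,0],[-1,-114,0,0,0],[-1,-130,0,0,0],[-1,-145,0,0,0],[-1,-155,0,0,0],[-1,-155,0,0,0],[-1,-155,0,0,0]]' 
python3 -c "
from h import *
go(.518+.113*.155,.306-.994*.155,.004,-1.457)"
```

```text
time: 3.6
tool_pos: [0.5371, 0.1514, 0.1867]
tool_rot: [-3.141, 0.0, 1.683]
contact_force: [0.2, -2.0, -1.2]
opening: 0.0255
grip_force: 25.0
shift [ 0.7 -1.5  4.7] roll -0.001 t 3.6 z [0.5371 0.1514 0.1867] 0.02554840084741967 24.965718984603882
```

Open, wait, rise, then look.

```bash
python3 -m crank '[[0,0,0,0,0],[0,0,0,0,0],[0,0,0,0,0],[0.3,0,0,0,0],[0.3,0,0,0,0],[0.3,0,0,-20,0],[0.3,0,0,-60,0],[0.3,0,0,-100,0],[0.3,100,0,-130,0],[0.3,100,0,-130,0],[0.3,100,0,-130,0]]' 
python3 - <<'E'
from h import *
p,d,W=cam("top"); save("top1",p[150:340,150:400].repeat(3,0).repeat(3,1)); np.savez("top1.npz",p=p,W=W)
z=W[...,2]
for n,m in [("tab",red(p,W)),("blue",blue(p,W))]:
    m=m&(z<.03)&(np.abs(W[...,0]-.53)<.12)&(np.abs(W[...,1]-.22)<.16);P=W[m];print(n,m.sum(),P.mean(0).round(4),*rect(P))
E
```

```text
time: 4.52
tool_pos: [0.5252, 0.255, 0.3192]
tool_rot: [3.138, -0.002, 1.686]
contact_force: [0.4, -0.7, 0.3]
opening: 0.0596
grip_force: 0.0
tab 181 [0.5343 0.154  0.0178] [534.5 153.9] [35.6 23.8] -85.7
blue 414 [0.5234 0.1947 0.008 ] [530.  204.4] [84.7 60.6] 13.5
```

View pics/top1.png

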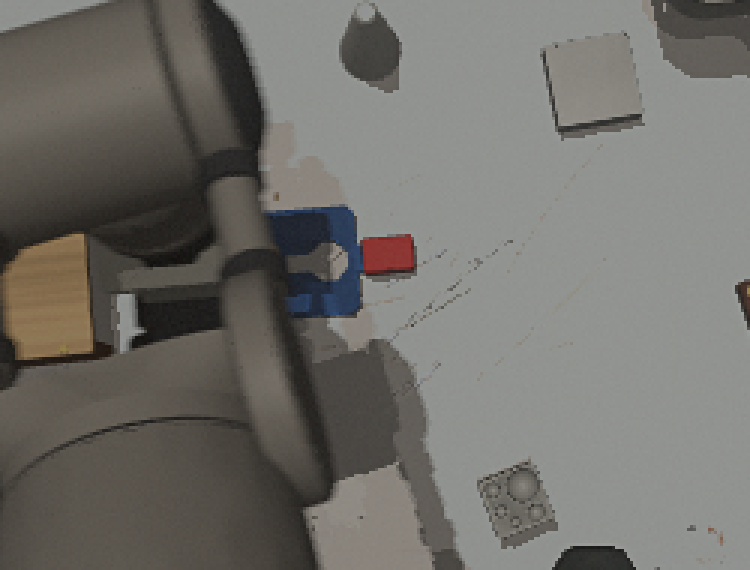

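The picture shows the tab at crop (388,254) and the plate clear of the cover, but the arm hides the wooden block. I'll move aside for one clean measurement.

```bash
python3 -m crank '[[0.3,-240,0,0,0],[0.3,-240,0,0,0],[0.3,-240,0,0,0],[0.3,-240,0,0,0],[0.3,-240,0,0,0],[0.3,-240,0,0,0],[0.3,-240,0,0,0],[0.3,-240,0,0,0]]' 
python3 - <<'E'
from h import *
p,d,W=cam("top"); save("top2",p[150:340,150:400].repeat(3,0).repeat(3,1)); np.savez("top2.npz",p=p,W=W)
z=W[...,2]; near=(np.abs(W[...,0]-.53)<.12)&(np.abs(W[...,1]-.24)<.14)
for n,m in [("tab",red(p,W)&(z<.03)),("blue",blue(p,W)&(z<.03)),("block",(z>.03)&(z<.045)&(W[...,1]<.32)),("all",(z>.004)&(z<.05)&(W[...,1]<.345))]:
    m=m&near;P=W[m];print(n,m.sum(),P.mean(0).round(4),*rect(P))
E
```

```text
time: 5.23
tool_pos: [0.5531, 0.0118, 0.3165]
tool_rot: [-3.141, -0.0, 1.682]
contact_force: [0.4, 0.5, -0.2]
opening: 0.0598
grip_force: 0.0
tab 181 [0.5342 0.1542 0.0178] [534.6 154.2] [35.9 24.4] -83.8
blue 1765 [0.524  0.2537 0.0081] [524.3 252.7] [158.4  79.5] -84.0
block 241 [0.5238 0.2545 0.0379] [524.3 254.6] [43.9 24.6] -84.2
all 2516 [0.5246 0.2441 0.0118] [532.6 223.4] [239.2 235.1] -3.0
```

View pics/top2.png

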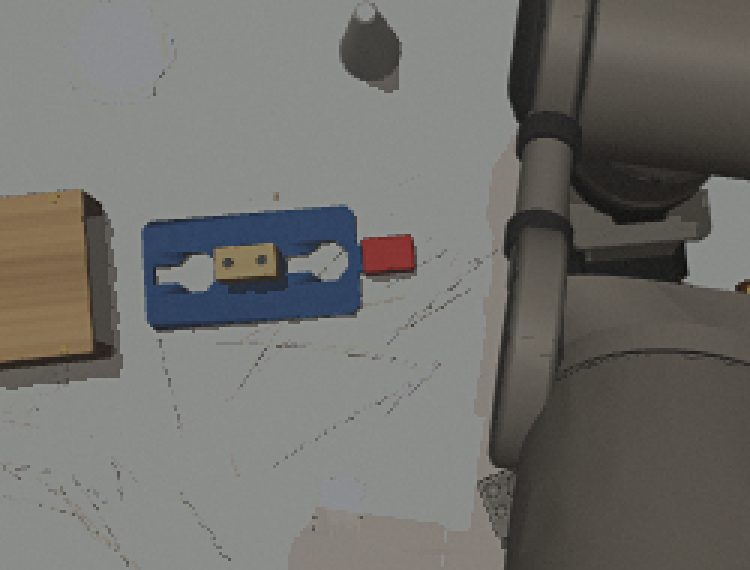

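The plate lies flat in the open, with its block at crop (245,262) and the tab at (388,254). Next is the grasp on the block.

```bash
python3 -m crank '[[0.3,0,0,0,0],[0.3,0,0,0,0]]'
python3 -c "
from h import *
go(.5245,.250,.013,-1.466)"
```

```text
time: 5.45
tool_pos: [0.5528, 0.0148, 0.3166]
tool_rot: [-3.141, -0.0, 1.687]
contact_force: [0.0, 0.5, -0.3]
opening: 0.0599
grip_force: 0.0
shift [236.8  -0.9 125.7] roll 0.011 t 5.45 z [0.5528 0.0148 0.3166] 0.05985340492234097 0.0
```

```bash
python3 -m crank '[[0.3,40,0,0,0],[0.3,80,0,0,0],[0.3,120,0,0,0],[0.3,160,0,10,0],[0.3,200,0,30,0.011],[0.3,230,-1,55,0.011],[0.3,237,-1,80,0.011],[0.3,237,-1,105,0.011],[0.3,237,-1,120,0.011],[0.3,237,-1,125.5,0.011],[0.3,237,-1,125.5,0.011],[0.3,237,-1,125.5,0.011]]'
python3 -m crank '[[0.3,0,0,0,0],[0.3,0,0,0,0]]'
python3 -c "
from h import *
go(.5245,.250,.013,-1.466)"
```

```text
time: 6.45
tool_pos: [0.5251, 0.2494, 0.1918]
tool_rot: [3.141, -0.0, 1.675]
contact_force: [0.3, 0.5, 0.9]
opening: 0.0593
grip_force: 0.0
time: 6.62
tool_pos: [0.5255, 0.2489, 0.1926]
tool_rot: [3.139, -0.001, 1.674]
contact_force: [0.6, -0.5, -0.2]
opening: 0.0599
grip_force: 0.0
shift [ 1.2 -0.9  1.6] roll -0.002 t 6.62 z [0.5255 0.2489 0.1926] 0.05985328637396761 0.0
```

```bash
python3 -m crank '[[-1,1,-1,1,0],[-1,1,-1,1,0],[-1,1,-1,1,0],[-1,1,-1,1,0],[-1,1,-1,1,0],[-1,1,-1,1,0],[-1,1,-1,1,0],[-1,1,-1,1,0],[-1,1,-1,1,0],[-1,1,-1,1,0]]' 45
python3 -c "
from h import *
go(.5245,.250,.013,-1.466)"
```

```text
time: 7.45
tool_pos: [0.5242, 0.2497, 0.1903]
tool_rot: [3.141, -0.0, 1.674]
contact_force: [1.3, -0.1, -0.4]
opening: 0.0243
grip_force: 45.0
shift [ 0.3  0.3 -0.7] roll -0.002 t 7.45 z [0.5242 0.2497 0.1903] 0.024339727694690002 44.997541308403015
```

```bash
python3 -m crank '[[-1,0,0,-15,0],[-1,0,0,-35,0],[-1,0,0,-60,0],[-1,0,0,-80,0],[-1,0,0,-90,0],[-1,0,0,-90,0],[-1,0,0,-90,0]]'
python3 -c "
from h import *
go(.4983,-.2072,.1,-1.262)"
```

```text
time: 8.03
tool_pos: [0.5236, 0.2496, 0.2795]
tool_rot: [-3.14, 0.0, 1.674]
contact_force: [0.1, -0.1, -4.1]
opening: 0.0238
grip_force: 45.0
shift [-451.8  -72.1    1.6] roll -0.206 t 8.03 z [0.5236 0.2496 0.2795] 0.02381402474651109 44.99617159366608
```

```bash
python3 -m crank '[[-1,-20,-3,0,0],[-1,-60,-10,0,0],[-1,-100,-16,0,-0.04],[-1,-140,-22,0,-0.07],[-1,-180,-29,0,-0.1],[-1,-220,-35,0,-0.12],[-1,-260,-42,0,-0.15],[-1,-300,-48,0,-0.18],[-1,-340,-55,0,-0.2],[-1,-380,-61,0,-0.206],[-1,-415,-67,0,-0.206],[-1,-440,-70,0,-0.206]]'
python3 -m crank '[[-1,-12,1,0,0],[-1,-12,1,0,0],[-1,-12,1,0,0],[-1,-12,1,0,0]]'
python3 - <<'E'
from h import *
go(.4983,-.2072,.05,-1.262)
p,d,W=cam("top"); save("top3",p[180:320,360:560].repeat(4,0).repeat(4,1))
p,d,W=cam("side"); save("side3",p[280:480,190:440].repeat(3,0).repeat(3,1))
E
```

```text
time: 9.03
tool_pos: [0.4984, -0.1981, 0.2782]
tool_rot: [-3.139, -0.002, 1.878]
contact_force: [-0.1, 0.6, -4.5]
opening: 0.0235
grip_force: 45.0
time: 9.37
tool_pos: [0.504, -0.205, 0.2791]
tool_rot: [-3.14, -0.003, 1.881]
contact_force: [-0.8, 0.6, -4.3]
opening: 0.0238
grip_force: 45.0
shift [-0.5 -6.  51.1] roll 0.001 t 9.37 z [ 0.504  -0.205   0.2791] 0.023785635589566166 44.99600887298584
```

View pics/side3.png

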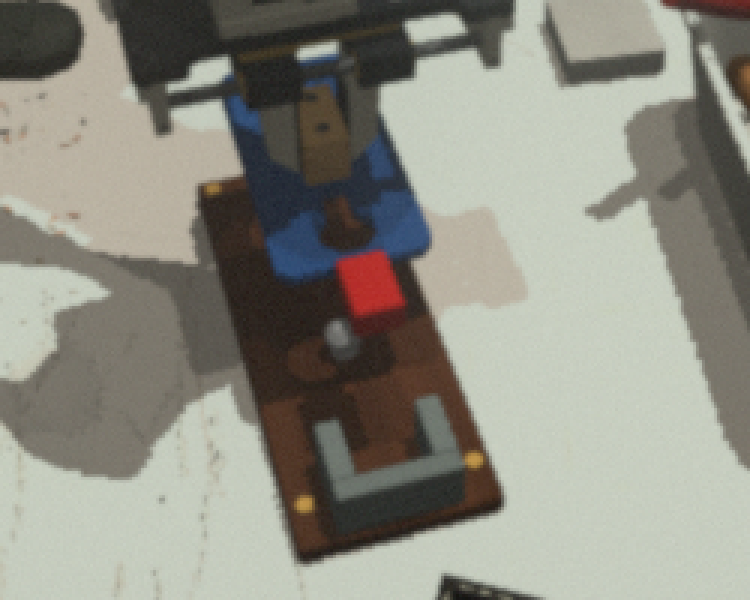

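The side view shows the plate level above the base. The tab at (372,285) points to the nest and the forward stud shows at (343,338). I'll lower it to just above the heads and measure how the plate sits relative to the studs.

```bash
python3 -m crank '[[-1,0,-3,12,0],[-1,0,-6,27,0],[-1,0,-6,40,0],[-1,0,-6,47,0],[-1,0,-6,47,0],[-1,0,-6,47,0],[-1,0,-6,47,0],[-1,0,-6,47,0]]'
python3 - <<'E'
from h import *
go(.4983,-.2072,.024,-1.262)
for n in("top","side"):
    p,d,W=cam(n); np.savez(n+"4.npz",p=p,W=W); z=W[...,2]
    if n=="side": save("side4",p[280:480,190:440].repeat(3,0).repeat(3,1))
    near=(np.abs(W[...,0]-.51)<.1)&(np.abs(W[...,1]+.24)<.16)
    u=np.array([np.cos(-1.262),np.sin(-1.262)]);v=np.array([-u[1],u[0]])
    for k,m in [("tab",red(p,W)&(z<.075)),("tabtop",red(p,W)&(z>.055)&(z<.075)),("blue",blue(p,W)&(z<.06)),("bluetop",blue(p,W)&(z>.046)&(z<.056)),("stud",(z>.022)&(z<.034)&near&(np.hypot(W[...,0]-.5138,W[...,1]+.2558)<.015))]:
        m=m&near;P=W[m]
        if len(P)<5: continue
        Q=(P[:,:2]-[.5046,-.2269]); Q=np.c_[Q@u,Q@v]*1000
        print(n,k,m.sum(),P.mean(0).round(4),*rect(P),"base x",np.percentile(Q[:,0],[1,99]).round(1),"y",np.percentile(Q[:,1],[1,99]).round(1))
E
```

```text
time: 10.13
tool_pos: [0.4988, -0.2081, 0.2341]
tool_rot: [3.14, 0.001, 1.88]
contact_force: [-1.0, 0.3, -4.6]
opening: 0.0239
grip_force: 45.0
shift [ 1.1 -0.3 32.1] roll 0.001 t 10.13 z [ 0.4988 -0.2081  0.2341] 0.023945508468844825 44.99608933925629
top blue 675 [ 0.4807 -0.1515  0.0515] [ 482.9 -161.5] [78.  68.7] 17.2 base x [-102.9  -49.2] y [-38.6  37.4]
top bluetop 669 [ 0.4807 -0.1514  0.0514] [ 482.9 -161.5] [78.  68.7] 17.2 base x [-102.9  -49.1] y [-38.6  37.4]
side tab 349 [ 0.5293 -0.3039  0.0609] [ 528.5 -288.8] [69.3 30.9] -86.9 base x [60.8 98.2] y [-12.1  13.6]
side tabtop 346 [ 0.5292 -0.3042  0.0613] [ 529.3 -302.7] [38.4 26.3] -73.1 base x [62.4 98.2] y [-12.1  12.6]
side blue 1108 [ 0.5088 -0.2432  0.0515] [ 498.3 -207.3] [157.1  79.7] -72.3 base x [-96.5  56.7] y [-39.3  38.9]
side bluetop 1100 [ 0.5089 -0.243   0.0517] [ 498.3 -207.3] [157.1  79.7] -72.3 base x [-96.6  56.7] y [-39.2  38.9]
```

View pics/side4.png

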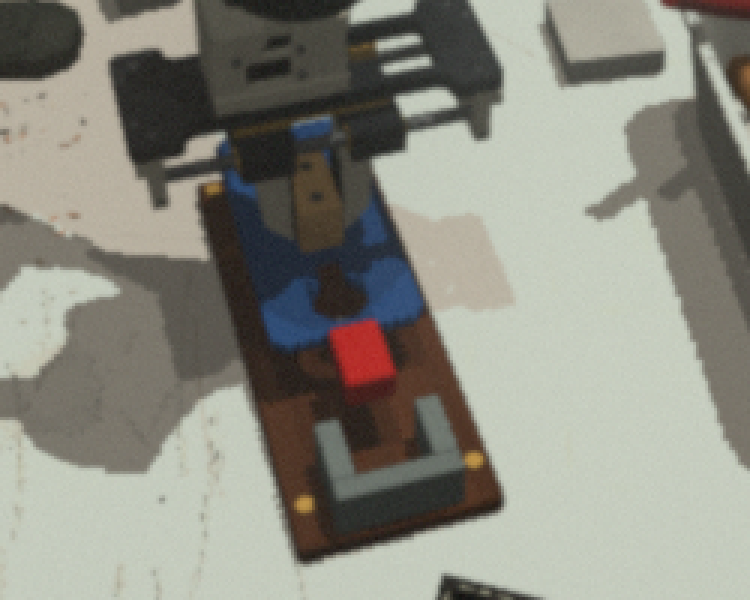

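```bash
python3 - <<'E'
from h import *
u=np.array([np.cos(-1.262),np.sin(-1.262)]);v=np.array([-u[1],u[0]])
for n in("top0","side0"):
    a=np.load(n+".npz");p,W=a["p"],a["W"];z=W[...,2]
    Q=W[...,:2]-[.5046,-.2269];X=Q@u*1000;Y=Q@v*1000
    b=(np.abs(X+0)<160)&(np.abs(Y)<60)
    m=b&(z>.008)&(z<.016)&(p[...,0].astype(int)<110)
    P=W[m];print(n,"board",m.sum(),*rect(P),"x",np.percentile(X[m],[.3,99.7]).round(1),"y",np.percentile(Y[m],[.5,99.5]).round(1))
    for c in(-65,31):
        m=b&(z>.021)&(z<.034)&(np.hypot(X-c,Y)<18)
        print(" stud",c,m.sum(),X[m].mean().round(1),Y[m].mean().round(1),[X[m].min().round(1),X[m].max().round(1)],[Y[m].min().round(1),Y[m].max().round(1)])
    m=b&(z>.036)&(z<.044);print(" nest x",np.percentile(X[m],[.5,99.5]).round(1),"y",np.percentile(Y[m],[.5,99.5]).round(1))
E
```

```text
top0 board 4733 [ 508.8 -239.7] [257.2 103.8] -72.0 x [-114.4  138.9] y [-51.4  51.4]
 stud -65 67 -65.1 -0.2 [np.float64(-73.7), np.float64(-55.5)] [np.float64(-9.3), np.float64(9.0)]
 stud 31 65 30.0 0.1 [np.float64(21.4), np.float64(40.0)] [np.float64(-9.0), np.float64(9.0)]
 nest x [ 93.4 140.4] y [-31.1  32.4]
side0 board 6659 [ 511.1 -244.1] [258.6 104. ] -71.8 x [-109.1  146.3] y [-50.4  52. ]
 stud -65 87 -58.4 0.4 [np.float64(-71.2), np.float64(-49.9)] [np.float64(-8.4), np.float64(10.2)]
 stud 31 108 37.5 1.0 [np.float64(25.4), np.float64(46.2)] [np.float64(-7.8), np.float64(11.5)]
 nest x [ 98.9 144.9] y [-29.9  33.8]
```

The side camera reads about 5 mm off along the base axis, for board and plate alike. Corrected, the plate is within 1 mm of base_drop, so I'm lowering it.

```bash
python3 -m crank '[[-1,0,0.7,4,0],[-1,0,0.7,9,0],[-1,0,0.7,14,0],[-1,0,0.7,19,0],[-1,0,0.7,23,0],[-1,0,0.7,26,0],[-1,0,0.7,26,0],[-1,0,0.7,26,0]]'
python3 -c "
from h import *
go(.4983,-.2072,.0243,-1.262)"
```

```text
time: 10.9
tool_pos: [0.4991, -0.208, 0.207]
tool_rot: [-3.141, -0.0, 1.88]
contact_force: [0.5, 0.4, -4.1]
opening: 0.0238
grip_force: 45.0
shift [ 1.  -0.6  4.7] roll 0.0 t 10.9 z [ 0.4991 -0.208   0.207 ] 0.023754850330973732 44.99616980552673
```

```bash
python3 -m crank '[[-1,0,0,1.5,0],[-1,0,0,3,0],[-1,0,0,4.5,0],[-1,0,0,5,0],[-1,0,0,5,0],[-1,0,0,5,0]]'
python3 -c "
from h import *
go(.4983,-.2072,.0243,-1.262)"
```

```text
time: 11.4
tool_pos: [0.4992, -0.208, 0.2023]
tool_rot: [3.141, 0.0, 1.88]
contact_force: [0.4, 0.3, -2.4]
opening: 0.0233
grip_force: 45.0
shift [ 1.1 -0.6  0. ] roll 0.0 t 11.4 z [ 0.4992 -0.208   0.2023] 0.023282325182069782 44.996538162231445
```

```bash
python3 -m crank '[[-1,0,0,0.4,0],[-1,-3,0,0.4,0],[-1,-7,0,0.4,0],[-1,-11,0,0.4,0],[-1,-15,0,0.4,0],[-1,-18,0,0.4,0],[-1,-21,0,0.4,0],[-1,-23,0,0.4,0],[-1,-24,0,0.4,0],[-1,-24.5,0,0.4,0],[-1,-24.5,0,0.4,0],[-1,-24.5,0,0.4,0]]'
python3 - <<'E'
from h import *
go(.5059,-.2310,.0243,-1.262)
u=np.array([np.cos(-1.262),np.sin(-1.262)]);v=np.array([-u[1],u[0]])
for n in("top","side"):
    p,d,W=cam(n); z=W[...,2]
    if n=="top": save("top5",p[200:300,380:530].repeat(5,0).repeat(5,1))
    m=blue(p,W)&(z<.03)&(np.abs(W[...,0]-.51)<.1)&(np.abs(W[...,1]+.24)<.16);P=W[m]
    Q=(P[:,:2]-[.5046,-.2269]); Q=np.c_[Q@u,Q@v]*1000
    print(n,m.sum(),P[:,2].mean(),*rect(P),np.percentile(Q[:,0],[1,99]).round(1),np.percentile(Q[:,1],[1,99]).round(1))
E
```

```text
time: 12.4
tool_pos: [0.5066, -0.2308, 0.2023]
tool_rot: [3.141, -0.001, 1.88]
contact_force: [-1.4, 4.7, 5.1]
opening: 0.0237
grip_force: 45.0
shift [ 0.  -0.7  0. ] roll 0.0 t 12.4 z [ 0.5066 -0.2308  0.2023] 0.023730559245041288 44.998215436935425
top 448 0.01987920252486914 [ 495.5 -175.1] [77.5 68.2] -2.3 [-79.1 -18.2] [-35.9  37.9]
side 1183 0.0199021625867931 [ 506.8 -231.6] [152.6  79.5] -72.8 [-66.6  79.8] [-38.7  39. ]
```

View pics/top5.png

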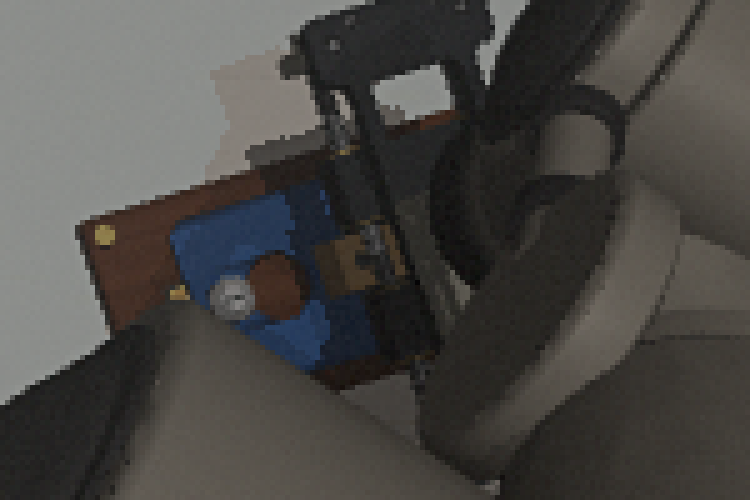

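The stud sits at the rear slot's end (232,297) and brass shows at the plate's rear edge (180,293). I'll push 2 mm more, relax and release.

```bash
python3 -m crank '[[-1,-1,0,0,0],[-1,-2,0,0,0],[-1,-2,0,0,0],[-1,-2,0,0,0]]'
python3 -m crank '[[-1,1,0,0,0],[-1,1,0,0,0],[0.1,1,0,0,0],[0.1,1,0,0,0],[0.1,1,0,0,0],[0.1,1,0,0,0],[0.1,1,0,0,0],[0.1,1,0,-15,0],[0.1,1,0,-45,0],[0.1,1,0,-85,0],[0.1,1,0,-125,0]]'
python3 -m crank '[[0.1,40,0,-20,0],[0.1,80,0,-20,0],[0.1,120,0,-20,0],[0.1,160,0,-20,0],[0.1,200,0,-20,0],[0.1,240,0,-20,0],[0.1,280,0,-20,0],[0.1,280,0,-20,0],[0.1,280,0,-20,0]]'
python3 - <<'E'
from h import *
u=np.array([np.cos(-1.262),np.sin(-1.262)]);v=np.array([-u[1],u[0]])
p,d,W=cam("top"); z=W[...,2]; save("top6",p[200:300,380:530].repeat(5,0).repeat(5,1))
near=(np.abs(W[...,0]-.51)<.1)&(np.abs(W[...,1]+.24)<.16)
Q=(W[...,:2]-[.5046,-.2269]); X=Q@u*1000;Y=Q@v*1000
m=blue(p,W)&(z<.03)&near
print(m.sum(),W[m][:,2].mean(),*rect(W[m]),np.percentile(X[m],[1,99]).round(1),np.percentile(Y[m],[1,99]).round(1))
m=near&(np.abs(X+84)<3)&(np.abs(Y)<9); print("catch z",np.nanmedian(z[m]),p[m].mean(0)); m=near&(np.abs(X+84)<3)&(np.abs(np.abs(Y)-25)<8); print("board z",np.nanmedian(z[m]))
E
```

```text
time: 12.83
tool_pos: [0.507, -0.2322, 0.2023]
tool_rot: [-3.141, -0.002, 1.88]
contact_force: [-2.2, 7.0, 6.8]
opening: 0.0236
grip_force: 45.0
time: 13.75
tool_pos: [0.5065, -0.2322, 0.3274]
tool_rot: [-3.14, -0.002, 1.88]
contact_force: [0.6, -1.1, -0.2]
opening: 0.0506
grip_force: 0.0
time: 14.5
tool_pos: [0.4211, 0.0362, 0.347]
tool_rot: [3.141, 0.0, 1.884]
contact_force: [-0.1, -0.0, -0.5]
opening: 0.051
grip_force: 0.0
1730 0.01973249797654687 [ 505.  -230.6] [154.5  79. ] -72.2 [-69.5  77.6] [-39.6  37.9]
catch z nan [nan nan nan]
board z nan
  return np.nanmean(a, axis, out=out, keepdims=keepdims)
<stdin>:8: RuntimeWarning: Mean of empty slice.
  ret = um.true_divide(
```

View pics/top6.png

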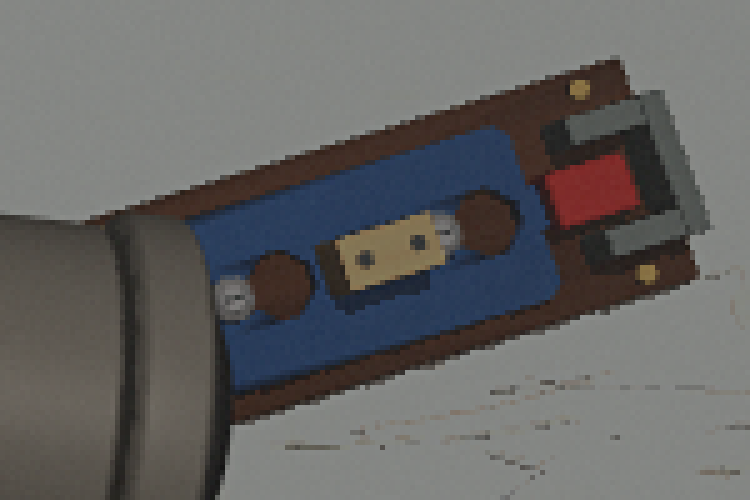

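The plate is seated and let go, with the tab in the nest (592,190) and the stud at the slot end (235,297). The arm hides the catch, so I'm moving aside for a final check.

```bash
python3 -m crank '[[0.1,40,0,0,0],[0.1,80,0,0,0],[0.1,120,0,0,0],[0.1,160,0,0,0],[0.1,190,0,0,0],[0.1,190,0,0,0],[0.1,190,0,0,0]]'
python3 - <<'E'
from h import *
u=np.array([np.cos(-1.262),np.sin(-1.262)]);v=np.array([-u[1],u[0]])
p,d,W=cam("top"); z=W[...,2]; save("top7",p[200:300,380:530].repeat(5,0).repeat(5,1))
near=(np.abs(W[...,0]-.51)<.1)&(np.abs(W[...,1]+.24)<.2)
Q=(W[...,:2]-[.5046,-.2269]); X=Q@u*1000;Y=Q@v*1000
m=blue(p,W)&(z<.03)&near
print(m.sum(),W[m][:,2].mean(),*rect(W[m]),np.percentile(X[m],[.5,99.5]).round(1),np.percentile(Y[m],[1,99]).round(1))
for a in (0,25,-25):
    m=near&(np.abs(X+84)<3)&(np.abs(Y-a)<8); print("z at y",a,m.sum(),np.nanmean(z[m]))
E
```

```text
time: 15.13
tool_pos: [0.3645, 0.2157, 0.3467]
tool_rot: [3.141, 0.0, 1.881]
contact_force: [1.1, 0.3, 0.4]
opening: 0.0503
grip_force: 0.0
1837 0.019840329226115554 [ 504.2 -228.7] [161.6  79.1] -72.0 [-78.3  79. ] [-39.4  38. ]
z at y 0 21 0.015543406559039085
z at y 25 20 0.011690295764729125
z at y -25 18 0.011436165644355527
```

View pics/top7.png

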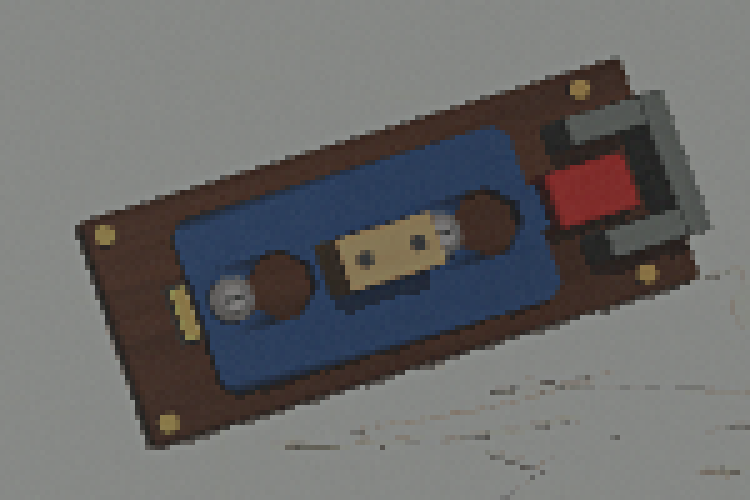

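The catch at (185,312) stands 4 mm above the board behind the plate, so it is up and the plate is locked.

```bash
python3 -c "
from h import *
print(ticket.hand_in())"
```

```text
the job is handed in; nothing more can be done
None
```

The plate is locked on the base with its tab in the nest and the catch measured 4 mm up behind it; it is released, no move came near the bystanders, and the job was handed in at about 15 s (no verdict was returned).

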